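Make up two seasoning sets at the fish counter

TASK

Make up the two seasoning sets: the amber bottle, the red-lidded shaker and the spice tin go in the yellow tray with three compartments, the green-lidded tub and the white cup in the blue tray with two. One thing to a compartment (any compartment of the right tray), each standing upright on the tray's floor. Leave the green bottle, the blue-lidded shaker and the pepper mill standing where they are.

Things in the scene. Friction and masses are not known exactly. Their poses are not given: they have to be found in the camera images.
- amber_bottle_mid (a point): Amber (brown) glass bottle of 46 mm diameter up to 58 mm above its foot, then a shoulder to a 28 mm neck and a black cap 32 mm across; 92 mm tall, paper band round the body, about 220 g. Loose, starts standing upright on the counter. The point is on its axis, half-way up; z points up along it.
- red_shaker_mid (a point): White round shaker, 44 mm diameter, 82 mm tall, the top 22 mm being a red lid 46 mm across, about 120 g. Loose, starts standing upright on the counter. The point is on its axis, half-way up; z points up along it.
- spice_tin_mid (a point): Rectangular grey spice tin with an orange band round it and a brass-coloured lid; lid 58 (x) by 42 (y) mm, body 56 by 40 mm, 55 mm tall (lid the top 9 mm), about 150 g. Loose, starts upright on the counter turned up to 0.6 rad either way. The point is at its centre, half-way up; x along its long side, y along its short side, z up.
- green_tub_mid (a point): Clear tub with a flat green lid; body 48 mm diameter at the foot widening to 54 mm, lid 56 mm across and the top 12 mm; 54 mm tall, about 130 g. Loose, starts standing upright on the counter. The point is on its axis, half-way up; z points up along it.
- white_cup_mid (a point): Empty white porcelain cup without handle, open at the top; 40 mm diameter at the foot, 52 mm at 18 mm up, 56 mm at the rim, 54 mm tall, 4 mm wall, about 140 g. Loose, starts standing upright on the counter. The point is on its axis, half-way up; z points up along it.
- green_bottle_mid (a point): Green glass bottle of 46 mm diameter up to 58 mm above its foot, then a shoulder to a 28 mm neck and a white cap 32 mm across; 92 mm tall, paper band round the body, about 220 g. Loose, starts standing upright on the counter. The point is on its axis, half-way up; z points up along it. Not part of either set.
- blue_shaker_mid (a point): White round shaker, 44 mm diameter, 82 mm tall, the top 22 mm being a blue lid 46 mm across, about 120 g. Loose, starts standing upright on the counter. The point is on its axis, half-way up; z points up along it. Not part of either set.
- pepper_mill_mid (a point): Dark wooden turned pepper mill, 48 mm across at the foot, waisted, 92 mm tall, about 160 g. Loose, starts standing upright on the counter. The point is on its axis, half-way up; z points up along it. Not part of either set.
- yellow_tray: Yellow plastic tray, 250 x 108 mm, 16 mm high, fixed to the counter. Walls, dividers and floor are 4 mm thick (a thing in it stands 4 mm above the counter). Three equal open compartments in a row along its x axis, each 78 (x) by 100 (y) mm inside, centred at x = -82, 0 and +82 mm, y = 0. The dividers are as high as the walls. Origin at the centre of the underside, z up.
- blue_tray: Blue plastic tray, 168 x 108 mm, 16 mm high, fixed to the counter. Walls, dividers and floor are 4 mm thick (a thing in it stands 4 mm above the counter). Two equal open compartments in a row along its x axis, each 78 (x) by 100 (y) mm inside, centred at x = -41 and +41 mm, y = 0. The dividers are as high as the walls. Origin at the centre of the underside, z up.
Mind the look-alikes: they are no part of the job. Of the things that look like the part that bears green_tub_mid, the smallest one is meant.

How it is judged:
By the outcome, as a careful person would: the job done as asked, in the order asked, and still so for the second after the job is handed in, with the robot touching nothing.
It also fails if it takes over 128 s, if anything falls off the work surface, if the arm or the gripper's body presses on something with over 40 N, if the wrist force passes 120 N, or if a joint passes its speed limit or range.

ROBOT

A 6-joint arm with a two-finger parallel gripper is mounted at the origin on the work surface. World frame = base frame: x ahead of the robot, y to its left, z up, the work surface at z = 0. Lengths are in m, angles in rad, forces in N, time in s.
With the tool pointing down it reaches from about 0.425 to 0.95 m from the base axis. Payload 3.5 kg.
Tool frame: the origin (TCP) lies midway between the tips of the shut fingers; the grasp point (between the pads) lies 19 mm behind it; z points along the fingers, x is the direction in which the jaws open and shut, and the axes are right-handed (so a half turn about z gives the same grasp; the last joint's range is limited). The gripper opens to 85 mm and grips with 20 to 120 N. Pads are 22 mm wide; open, the fingers measure 114 mm over their backs; the gripper's body (76 mm by 85 mm) begins 54 mm behind the grasp point. The pads swing forward as they close: fully open they stand 13 mm farther back than shut.
Start: joints at [-1.303, 0.286, 1.577, -0, 1.279, -0.15], TCP at [0.274, -0.617, 0.231] pointing down, gripper open.
Joint ranges: [-2.77, 2.77], [-0.9, 2.22], [0.21, 2.48], [-1.53, 4.67], [0.24, 2.81], [-2.84, 2.84]. Speed limits (rad/s): [2.79, 2.79, 3.14, 3.14, 3.14, 3.14].

INTERFACE

Orientations are given as a unit quaternion [x, y, z, w].
In Python, from plant import readout, optics, ctrl gives the robot as it stands. The module is installed in compiled form; this text tells all that it offers.
- The arm moves only by the shell command python3 -m crank 'ROWS' [OPENING] [FORCE]. ROWS is text: rows parted by semicolons, each of 6 numbers parted by spaces: the shift along the tool's x, y, z in mm, then the turn, a rotation vector about the tool's x, y, z in rad. In form: dx dy dz ax ay az; .... A call has 1 to 5 rows; each row shifts and turns the commanded pose from where the row before left it, along the tool's axes as they then stand; what a row does not reach is not made up. A row lasts 1/8 s, in which the tool goes at most 62.5 mm and 10.7 degrees, less where a joint would pass 70% of its speed; a pose out of reach is approached as far as the arm can. A call is refused whole if a number of a shift passes 62.5 or a number of a turn 0.188, either way. A call with a gripper value outside its range is refused whole. OPENING is the opening, from -1 (shut) to 1 (fully open), set as the call begins (- or left out, the last holds). The fingers move at their own pace and stop on an object; FORCE is the grip in N (left out, the last holds). Time passes only in rows, so rows that do not move let the fingers close. It gives the time, the measured TCP pose, the force and the opening at its end, in the units of the state.
- readout.get_state(): the state, without advancing time (a new reading comes with each control period).
- optics.read_camera(name): name is "side" or "top" or "wrist"; returns the picture (420x560x3 uint8, red, green, blue); there is no depth.
- optics.calibration(name): a dict with "mtx" (3x3 intrinsics, pixels), "dist_coeffs" ([k1, k2, p1, p2, k3] as OpenCV has them; the pictures are not rectified), "rvec" (rotation vector, rad) and "tvec" (3), from world to camera coordinates, as OpenCV has them; the wrist camera has in their place "tool_from_camera" (4x4, takes a point from camera to tool coordinates, whose origin is the TCP and whose axes are the tool frame's). Camera axes: x right, y down, z forward; pixel columns grow to the right and rows downward; lengths in m; the calibration is good to about 2 mm. A picture is of the moment at which its call begins: read the wrist's pose just before it. calibration takes no time and is no camera call.
- ctrl.sign_off(): hands the job in, once; it reports no verdict.
Trained networks look in the newest picture that a camera, given by its name, has taken for a name from the list of things; names that differ only in an ending like _2 or _b are one class to them, and where a whole thing is asked for, a point or a joint stands for the part that bears it (a point fixed in the world has none). Each returns a list of dicts, best first, with "p" (0 to 1); they miss things now and then, are a little off and sometimes report something else, mostly with a low value. They report only what shows in the picture. A call takes as long as a camera call. They do not tell look-alikes from the thing itself.
- optics.recognise(camera, thing): "xy" ([column, row] as shares, 0 to 1, of the picture: columns of its width, rows of its height, amid what is visible of it).
The state is a dict: "time": time; "qpos": joint angles; "dq": joint speeds; "joint_efforts": joint torques, N m; "eef_pos": TCP position; "tcp_rot": TCP orientation; "contact_force": force on the tool from outside, world axes, zero at the start; "wrist_torque": the same for the moment, N m; "opening": opening from 0.0 (shut) to 1.0 (fully open).
Only numpy, scipy, OpenCV 4.12 (cv2) and the standard library are available. Lean on these libraries where they do the work, as an engineer would, in place of code of your own. Each camera call takes 0.05 s, during which the arm holds its last target.

## Working session

There is one attempt and no reset: what is moved stays moved. The work goes in short steps, Python scripts to look and compute and a shell command to move; the robot and the scene stay as the last step left them, time stands still between calls to the robot, and variables do not carry over. Pictures are saved under pics/ and viewed, and the job is handed in when it is done.

```bash
mkdir -p pics; ls; python3 - <<'E'
from plant import readout, optics
import cv2, numpy as np
s=readout.get_state(); print(s)
for n in ("side","top","wrist"):
    im=optics.read_camera(n); cv2.imwrite(f"pics/{n}0.png",im[:,:,::-1])
    c=optics.calibration(n); print(n,{k:np.round(np.array(v),4).tolist() for k,v in c.items()})
E
```

```text
pics
{'time': 0.0, 'qpos': array([-1.30302823e+00,  2.87140329e-01,  1.57818839e+00,  4.04118317e-05,
        1.27861290e+00, -1.49988270e-01]), 'dq': array([ 0.00040593,  0.00062129, -0.00087114, -0.00109936, -0.00148643,
       -0.00184496]), 'joint_efforts': array([ 7.56532845e-04, -4.05978549e+01, -2.92624784e+01, -3.54960196e-05,
        5.88457537e-03,  2.20653853e-06]), 'eef_pos': array([ 0.2737205 , -0.61628491,  0.22995792]), 'tcp_rot': array([ 8.38360953e-01, -5.45114239e-01, -8.65074884e-04, -7.94624379e-04]), 'contact_force': array([-0.18097392,  0.10266252,  0.20292974]), 'wrist_torque': array([-0.01348221, -0.01713532,  0.06318236]), 'opening': 0.9971689551736219}
side {'mtx': [[500.7151, 0.0, 284.2581], [0.0, 500.7151, 214.467], [0.0, 0.0, 1.0]], 'dist_coeffs': [-0.083, 0.0, 0.0, 0.0, 0.0], 'rvec': [0.274, -2.7498, 1.3229], 'tvec': [0.5033, 0.1061, 1.1693]}
top {'mtx': [[546.2096, 0.0, 284.8544], [0.0, 546.2096, 210.5144], [0.0, 0.0, 1.0]], 'dist_coeffs': [0.0675, 0.0, 0.0, 0.0, 0.0], 'rvec': [2.1919, -2.1773, 0.074], 'tvec': [-0.0108, 0.5046, 1.336]}
wrist {'mtx': [[321.0617, 0.0, 282.8023], [0.0, 321.0617, 211.0191], [0.0, 0.0, 1.0]], 'dist_coeffs': [0.0138, 0.0, 0.0, 0.0, 0.0], 'tool_from_camera': [[1.0, -0.0002, 0.0012, -0.0003], [-0.0001, 0.9545, 0.2983, -0.0757], [-0.0012, -0.2983, 0.9545, -0.1416], [0.0, 0.0, 0.0, 1.0]]}
```

View pics/top0.png

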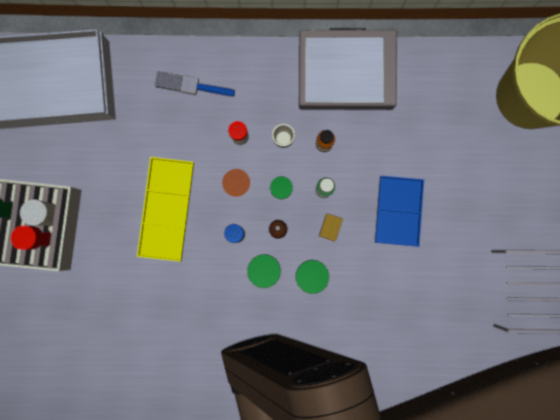

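View pics/side0.png

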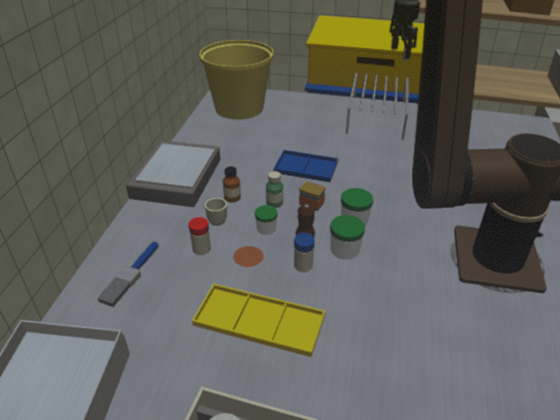

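The top view shows these candidates:
- **Tubs with green lids:** (281,187), the smallest; (264,270) and (312,276) are bigger.
- **Red lids:** the shaker at (238,131), and the red disc in the crate at (23,237).
- **Bottles:** amber with a black cap at (326,138), green with a white cap at (326,186).
- **Blue shaker:** (234,233).
- **Pepper mill:** (278,228).
- **Tin:** (331,227).
- **White cup:** (283,134). There is also a white disc in the crate at (34,212).
- **Orange disc:** flat, at (236,182).

Next I'll measure them.

```bash
cat > h.py <<'E'
from plant import readout, optics
import cv2, numpy as np
from scipy.spatial.transform import Rotation as R
def cam(n,s=None):
    c=optics.calibration(n);K=np.array(c["mtx"]);d=np.array(c["dist_coeffs"])
    if n=="wrist":
        s=s or readout.get_state();T=np.eye(4);T[:3,:3]=R.from_quat(s["tcp_rot"]).as_matrix();T[:3,3]=s["eef_pos"]
        W=T@np.array(c["tool_from_camera"]);return K,d,W[:3,:3],W[:3,3]
    Rm=cv2.Rodrigues(np.array(c["rvec"]))[0];return K,d,Rm.T,-Rm.T@np.array(c["tvec"]).ravel()
def pix2w(n,uv,z,s=None):
    K,d,A,o=cam(n,s);uv=np.array(uv,float).reshape(-1,1,2)
    p=cv2.undistortPoints(uv,K,d).reshape(-1,2);r=np.c_[p,np.ones(len(p))]@A.T
    z=np.broadcast_to(z,len(r));return o+r*((z-o[2])/r[:,2])[:,None]
def w2pix(n,P,s=None):
    K,d,A,o=cam(n,s);Rw=A.T
    return cv2.projectPoints(np.array(P,float).reshape(-1,1,3),cv2.Rodrigues(Rw)[0],-Rw@o,K,d)[0].reshape(-1,2)
def show(n,name,box=None,k=1):
    im=optics.read_camera(n)[:,:,::-1].copy()
    if box: x0,y0,x1,y1=box; im=im[y0:y1,x0:x1]
    if k!=1: im=cv2.resize(im,None,fx=k,fy=k,interpolation=cv2.INTER_CUBIC)
    cv2.imwrite(f"pics/{name}.png",im);return im
E
python3 - <<'E'
from h import *
im=cv2.imread("pics/top0.png")
cv2.imwrite("pics/crop0.png",cv2.resize(im[110:300,130:430],None,fx=2.6,fy=2.6,interpolation=cv2.INTER_CUBIC))
h=dict(amber_bottle_mid=.046,red_shaker_mid=.041,spice_tin_mid=.0275,green_tub_mid=.027,white_cup_mid=.027,green_bottle_mid=.046,blue_shaker_mid=.041,pepper_mill_mid=.046,yellow_tray=.008,blue_tray=.008)
for c in("top","side"):
  for t,z in h.items():
    for r in optics.recognise(c,t)[:3]:
        uv=np.array(r["xy"])*[560,420]
        print(c,t,round(r["p"],2),uv.round(1),pix2w(c,uv,z)[0].round(3))
print(readout.get_state()["time"])
E
```

```text
top amber_bottle_mid 0.85 [323.6 141.7] [ 0.672 -0.101  0.046]
top red_shaker_mid 0.79 [237.5 131.5] [0.697 0.11  0.041]
top red_shaker_mid 0.27 [280.2 187.6] [0.559 0.004 0.041]
top spice_tin_mid 0.85 [331.3 227.8] [ 0.462 -0.122  0.028]
top green_tub_mid 0.78 [261.1 270.9] [0.356 0.049 0.027]
top green_tub_mid 0.67 [310.5 273. ] [ 0.352 -0.071  0.027]
top green_tub_mid 0.61 [279.8 187. ] [0.562 0.005 0.027]
top white_cup_mid 0.94 [281.7 134. ] [0.694 0.002 0.027]
top green_bottle_mid 0.8 [324.3 188.6] [ 0.557 -0.103  0.046]
top blue_shaker_mid 0.77 [232.1 233.4] [0.446 0.12  0.041]
top yellow_tray 0.7 [167.9 208.4] [0.509 0.284 0.008]
top yellow_tray 0.56 [399.4 210.6] [ 0.507 -0.292  0.008]
top blue_tray 0.58 [398.8 213.1] [ 0.501 -0.291  0.008]
side amber_bottle_mid 0.94 [231.3 188.2] [ 0.672 -0.088  0.046]
side red_shaker_mid 0.64 [200.2 234.1] [0.695 0.098 0.041]
side spice_tin_mid 0.87 [309.9 193.2] [ 0.47  -0.133  0.027]
side green_tub_mid 0.88 [359.8 204.1] [ 0.337 -0.113  0.027]
side green_tub_mid 0.61 [267.6 217.5] [ 0.558 -0.011  0.027]
side green_tub_mid 0.56 [345.3 232.6] [0.363 0.007 0.027]
side white_cup_mid 0.61 [214.3 210.8] [ 0.695 -0.01   0.027]
side white_cup_mid 0.53 [261.1 321.5] [0.499 0.311 0.027]
side green_bottle_mid 0.72 [275.2 193.7] [ 0.554 -0.087  0.046]
side green_bottle_mid 0.6 [268.5 217.1] [0.55  0.01  0.046]
side green_bottle_mid 0.49 [304.4 218.9] [ 0.464 -0.001  0.046]
side blue_shaker_mid 0.8 [302.7 249.9] [0.451 0.103 0.041]
side blue_shaker_mid 0.74 [268.5 218.1] [0.551 0.008 0.041]
side blue_shaker_mid 0.37 [309.5 191.1] [ 0.471 -0.123  0.041]
side pepper_mill_mid 0.73 [306.5 220.7] [0.458 0.005 0.046]
side yellow_tray 0.63 [259.5 319.8] [0.507 0.292 0.008]
side blue_tray 0.6 [307.4 166.1] [ 0.502 -0.29   0.008]
1.15
```

View pics/crop0.png

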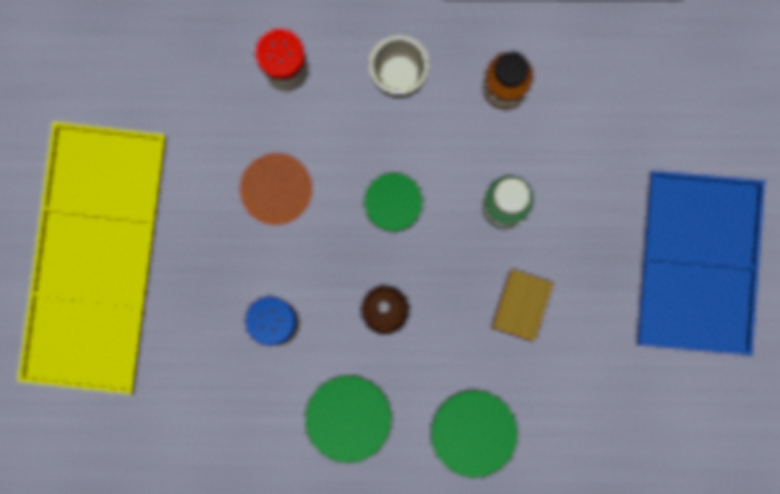

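```bash
python3 - <<'E'
from h import *
im=cv2.imread("pics/top0.png");hsv=cv2.cvtColor(im,cv2.COLOR_BGR2HSV)
def seg(lo,hi,box):
    m=cv2.inRange(hsv,np.array(lo),np.array(hi));M=np.zeros_like(m);x0,y0,x1,y1=box;M[y0:y1,x0:x1]=m[y0:y1,x0:x1]
    c=max(cv2.findContours(M,cv2.RETR_EXTERNAL,cv2.CHAIN_APPROX_NONE)[0],key=cv2.contourArea);return c
def rect(c,z):
    P=pix2w("top",c.reshape(-1,2),z)[:,:2]*1000
    (cx,cy),(w,h),a=cv2.minAreaRect(P.astype(np.float32));
    return np.round([cx,cy,w,h,a],1)
print("yellow",rect(seg([22,120,80],[35,255,255],(125,140,205,275)),.016))
print("blue",rect(seg([105,120,60],[125,255,255],(365,165,435,260)),.016))
print("tin lid",rect(seg([12,90,60],[24,255,200],(315,208,348,245)),.055))
for n,lo,hi,b,z in [("red",[0,180,140],[8,255,255],(222,115,252,145),.082),("red2",[0,180,140],[8,255,255],(222,115,252,145),.082),("tub",[50,120,50],[80,255,255],(265,172,297,204),.054),("gt1",[50,120,50],[80,255,255],(240,245,285,295),.054),("gt2",[50,120,50],[80,255,255],(290,250,335,300),.054),("blue",[105,120,60],[125,255,255],(220,220,248,248),.082),("blackcap",[0,0,0],[180,255,52],(314,124,338,148),.092),("orange",[5,100,80],[15,255,220],(220,165,252,200),0.)]:
    c=seg(lo,hi,b);P=pix2w("top",c.reshape(-1,2),z)[:,:2]*1000
    (cx,cy),r=cv2.minEnclosingCircle(P.astype(np.float32));print(n,np.round([cx,cy,2*r],1))
g=cv2.cvtColor(im,cv2.COLOR_BGR2GRAY)
print("cup rim center", pix2w("top",[(283.2,135)],.054).round(4), "greencap",pix2w("top",[(326.9,185)],.092).round(4),"mill",pix2w("top",[(277.7,228.5)],.092).round(4))
E
```

```text
yellow [508.  288.9 108.8 249.1  83.8]
blue [ 506.9 -290.2  108.4  167.3   85.3]
tin lid [ 463.3 -117.9   40.9   56.4   71.9]
red [690.7 106.9  42.1]
red2 [690.7 106.9  42.1]
tub [558.3   2.5  52.3]
gt1 [357.6  42.7  77.5]
gt2 [345.  -73.5  77.7]
blue [446.5 112.4  44.9]
blackcap [ 675.5 -104.    28.8]
orange [576.4 117.1  68.3]
cup rim center [[ 0.6862 -0.0022  0.054 ]] greencap [[ 0.5601 -0.1059  0.092 ]] mill [[0.4572 0.0088 0.092 ]]
```

```bash
cat >> h.py <<'E'
def plan(x,y,z,yaw,n):
    "mm, deg; prints rows"
    s=readout.get_state();A=R.from_quat(s["tcp_rot"]);p=s["eef_pos"]*1000
    c,sn=np.cos(np.radians(yaw)),np.sin(np.radians(yaw))
    T=R.from_matrix(np.array([[c,sn,0],[sn,-c,0],[0,0,-1.]]))
    rv=(A.inv()*T).as_rotvec();d=(np.array([x,y,z])-p)/n;rows=[]
    for i in range(n):
        rows.append(" ".join(f"{v:.1f}" for v in A.inv().apply(d))+" "+" ".join(f"{v:.3f}" for v in rv/n));A=A*R.from_rotvec(rv/n)
    print("t",round(s["time"],2),"pos",p.round(1),"F",s["contact_force"].round(1),"op",round(s["opening"],3));
    for i in range(0,n,5):print("; ".join(rows[i:i+5]))
E
python3 -c "
from h import *
plan(675,-104,230,-96.2,12)"
```

```text
t 1.15 pos [ 273.9 -616.9  231.3] F [ 0.4 -0.2 -0.1] op 0.999
-25.5 -47.9 0.1 0.000 -0.000 0.044; -27.6 -46.7 0.1 0.000 -0.000 0.044; -29.6 -45.5 0.1 0.000 -0.000 0.044; -31.6 -44.1 0.1 0.000 -0.000 0.044; -33.5 -42.7 0.1 0.000 -0.000 0.044
-35.3 -41.2 0.1 0.000 -0.000 0.044; -37.1 -39.6 0.1 0.000 -0.000 0.044; -38.8 -38.0 0.1 0.000 -0.000 0.044; -40.4 -36.2 0.1 0.000 -0.000 0.044; -42.0 -34.4 0.1 0.000 -0.000 0.044
-43.4 -32.5 0.1 0.000 -0.000 0.044; -44.8 -30.6 0.1 0.000 -0.000 0.044
```

```bash
python3 -m crank '-25 -48 0 0 0 0.044; -28 -47 0 0 0 0.044; -30 -45 0 0 0 0.044; -32 -44 0 0 0 0.044; -33 -43 0 0 0 0.044'; python3 -m crank '-35 -41 0 0 0 0.044; -37 -40 0 0 0 0.044; -39 -38 0 0 0 0.044; -40 -36 0 0 0 0.044; -42 -34 0 0 0 0.044' ; python3 -c "
from h import *
plan(675,-104,170,-96.2,3)"
```

```text
time: 1.78
eef_pos: [0.442, -0.4015, 0.2316]
tcp_rot: [0.773, -0.634, 0.0, 0.0]
contact_force: [-0.0, -0.2, 0.7]
opening: 1.001
time: 2.4
eef_pos: [0.6091, -0.1885, 0.2316]
tcp_rot: [-0.699, 0.715, -0.0, 0.0]
contact_force: [-0.1, 0.1, -0.8]
opening: 0.999
t 2.4 pos [ 609.1 -188.5  231.6] F [-0.1  0.1 -0.8] op 0.999
-28.7 -21.3 20.5 -0.000 -0.000 0.028; -29.3 -20.5 20.5 -0.000 -0.000 0.028; -29.8 -19.6 20.5 -0.000 -0.000 0.028
```

```bash
python3 -m crank '-29 -21 20 0 0 0.028; -29 -20.5 20 0 0 0.028; -30 -19.5 20 0 0 0.028; 0 0 0 0 0 0'; python3 - <<'E'
from h import *
s=readout.get_state();print(s["eef_pos"])
show("wrist","w1");r=optics.recognise("wrist","amber_bottle_mid");print(r)
for q in r: print(pix2w("wrist",np.array(q["xy"])*[560,420],.046,s))
for p in [(.675,-.104,.092),(.675,-.104,0),(.558,.002,.054),(.686,-.002,.054)]: print(w2pix("wrist",p,s))
plan(675.5,-104,25,-96.2,3)
E
```

```text
time: 2.9
eef_pos: [0.6731, -0.1027, 0.1686]
tcp_rot: [-0.67, 0.743, 0.002, -0.001]
contact_force: [-0.5, -0.7, 0.1]
opening: 1.001
[ 0.67305912 -0.10267307  0.16858094]
[{'xy': [0.5096, 0.4774], 'p': 0.97}]
[[ 0.67489415 -0.10521281  0.046     ]]
[[284.19007423 217.90167776]]
[[283.77512656 187.95074686]]
[[185.06851452 332.36762718]]
[[159.98350792 202.58057434]]
t 3.0 pos [ 673.4 -105.2  171.3] F [0.2 0.6 0.3] op 0.996
-0.5 -0.7 48.8 0.000 -0.000 0.001; -0.5 -0.7 48.8 0.000 -0.000 0.001; -0.5 -0.7 48.8 0.000 -0.000 0.001
```

View pics/w1.png

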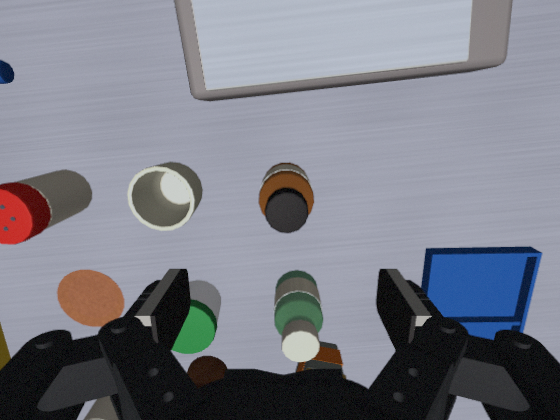

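The wrist view shows the amber bottle with its black cap at (287,211). I predicted (284,218), so the difference is only a few mm. The picture also shows the green bottle with the white cap below it at (300,345). I'm going down on the amber one.

```bash
python3 -m crank '0 -1 49 0 0 0; 0 -1 49 0 0 0; 0 -1 45 0 0 0; 0 0 0 0 0 0' 1 40; python3 -c "
from h import *
plan(676,-105,25,-96.2,1)"
```

```text
time: 3.5
eef_pos: [0.6731, -0.1059, 0.0247]
tcp_rot: [-0.668, 0.744, 0.003, -0.002]
contact_force: [-0.6, -0.1, -0.4]
opening: 1.001
t 3.5 pos [ 673.1 -105.9   24.7] F [-0.6 -0.1 -0.4] op 1.001
-1.2 -2.8 -0.4 0.008 0.001 0.001
```

```bash
python3 -m crank '-1 -3 0 0 0 0; 0 0 0 0 0 0; 0 0 0 0 0 0; 0 0 0 0 0 0; 0 0 0 0 0 0' -1 40; python3 -m crank '0 0 0 0 0 0; 0 0 0 0 0 0; 0 0 0 0 0 0; 0 0 -5 0 0 0; 0 0 -15 0 0 0';python3 -c "
from h import *
plan(589.5,280,220,-96.2,12)
show('wrist','w2')"
```

```text
time: 4.12
eef_pos: [0.6819, -0.1058, 0.0321]
tcp_rot: [-0.669, 0.744, -0.003, 0.001]
contact_force: [-0.3, -1.1, 7.0]
opening: 0.521
time: 4.75
eef_pos: [0.6776, -0.104, 0.0468]
tcp_rot: [-0.669, 0.744, 0.002, -0.001]
contact_force: [0.1, -0.8, -2.4]
opening: 0.525
t 4.75 pos [ 677.6 -104.    46.8] F [ 0.1 -0.8 -2.4] op 0.525
-31.1 10.8 -14.4 0.000 0.000 0.000; -31.1 10.8 -14.4 0.000 0.000 0.000; -31.1 10.8 -14.4 0.000 0.000 0.000; -31.0 10.8 -14.4 0.000 0.000 0.000; -31.0 10.8 -14.4 0.000 0.000 0.000
-31.0 10.8 -14.4 0.000 0.000 0.000; -31.0 10.8 -14.4 0.000 0.000 0.000; -31.0 10.8 -14.4 0.000 0.000 0.000; -31.0 10.8 -14.4 0.000 0.000 0.000; -31.0 10.8 -14.4 0.000 0.000 0.000
-31.0 10.8 -14.4 0.000 0.000 0.000; -31.0 10.8 -14.4 0.000 0.000 0.000
```

View pics/w2.png

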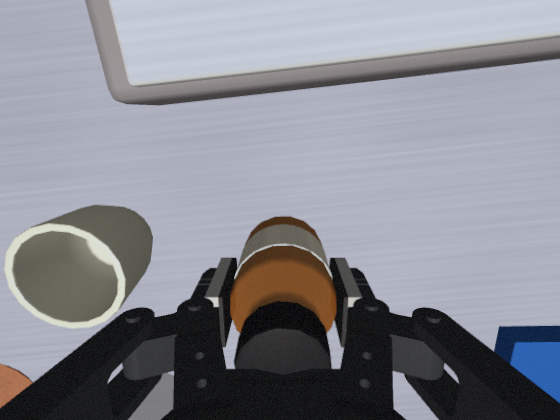

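The bottle is gripped with the opening at 0.525, about 45 mm, which matches its 46 mm. Next I lift it and carry it to the far yellow compartment.

```bash
python3 -m crank '0 0 -50 0 0 0; 0 0 -55 0 0 0; -20 8 -40 0 0 0; -40 14 -20 0 0 0; -45 15 0 0 0 0'; python3 -m crank '-45 15 0 0 0 0; -45 15 0 0 0 0; -45 15 0 0 0 0; -45 15 0 0 0 0; -45 15 0 0 0 0';python3 -c "
from h import *
plan(589.5,280,100,-96.2,4)"
```

```text
time: 5.42
eef_pos: [0.6549, 0.0041, 0.217]
tcp_rot: [-0.668, 0.744, -0.002, 0.002]
contact_force: [0.6, 1.2, -3.2]
opening: 0.521
time: 6.05
eef_pos: [0.6023, 0.2368, 0.2134]
tcp_rot: [-0.669, 0.744, 0.0, -0.0]
contact_force: [0.7, -0.1, -3.2]
opening: 0.524
t 6.05 pos [602.3 236.8 213.4] F [ 0.7 -0.1 -3.2] op 0.524
-10.4 4.3 28.3 0.000 -0.000 0.001; -10.4 4.3 28.3 0.000 -0.000 0.001; -10.4 4.3 28.3 0.000 -0.000 0.001; -10.4 4.3 28.3 0.000 -0.000 0.001
```

```bash
python3 -m crank '-11 4 25 0 0 0; -10 4 30 0 0 0; -10 4 30 0 0 0; -10 4 30 0 0 0; 0 0 40 0 0 0'; python3 -m crank '0 0 0 0 0 0; 0 0 0 0 0 0';python3 -c "
from h import *
plan(589.5,280,29,-96.2,1)
show('wrist','w3');show('side','s3',(130,230,390,400),2.5)
plan(589.5,280,29,-96.2,1)"
```

```text
time: 6.68
eef_pos: [0.5919, 0.2789, 0.0586]
tcp_rot: [-0.669, 0.743, -0.0, 0.001]
contact_force: [-0.1, -0.3, -2.6]
opening: 0.52
time: 6.92
eef_pos: [0.5924, 0.2779, 0.0598]
tcp_rot: [-0.669, 0.744, -0.0, 0.001]
contact_force: [0.7, -0.1, -2.1]
opening: 0.524
t 6.92 pos [592.4 277.9  59.8] F [ 0.7 -0.1 -2.1] op 0.524
-1.7 3.2 30.8 -0.002 0.001 0.002
t 7.03 pos [593.4 278.1  61.2] F [-1.2  0.1 -2.7] op 0.524
-1.4 4.2 32.2 -0.004 0.002 0.002
```

View pics/s3.png

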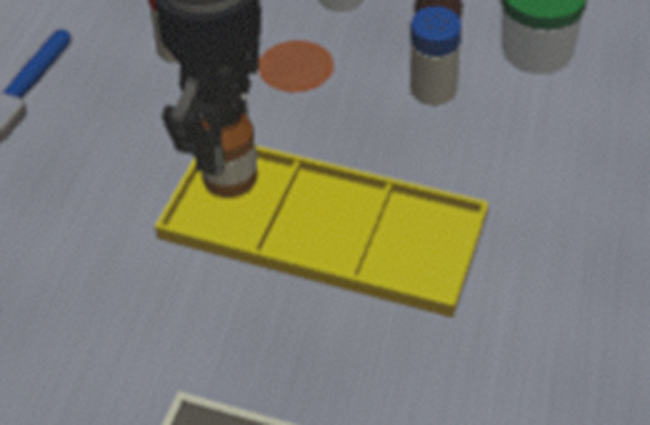

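View pics/w3.png

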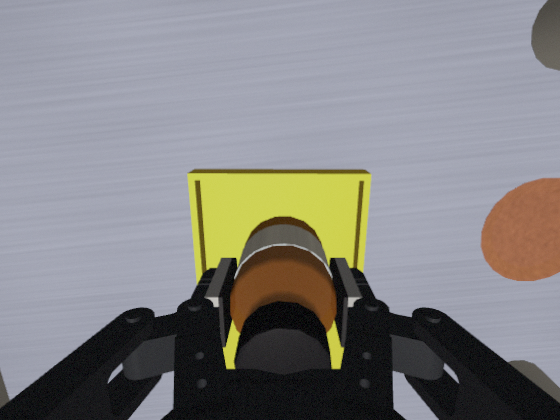

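The bottle is over the far compartment, centred and square to it. Now I lower it.

```bash
python3 -m crank '-1 3 14 0 0 0; 0 0 13 0 0 0; 0 0 1 0 0 0; 0 0 0 0 0 0'; python3 -m crank '0 0 1 0 0 0; 0 0 0 0 0 0'; python3 -m crank '0 0 1 0 0 0; 0 0 0 0 0 0'; python3 -c "
from h import *
show('side','s4',(130,230,390,400),2.5)
plan(589.5,280,29,-96.2,1)"
```

```text
time: 7.52
eef_pos: [0.5895, 0.2794, 0.0356]
tcp_rot: [-0.669, 0.743, 0.0, -0.0]
contact_force: [-10.1, -3.1, 20.3]
opening: 0.523
time: 7.78
eef_pos: [0.5896, 0.2794, 0.0355]
tcp_rot: [-0.669, 0.743, 0.0, -0.001]
contact_force: [-12.0, -3.8, 24.1]
opening: 0.519
time: 8.02
eef_pos: [0.5896, 0.2795, 0.0355]
tcp_rot: [-0.669, 0.743, 0.0, -0.001]
contact_force: [-13.4, -5.3, 28.2]
opening: 0.52
t 8.07 pos [589.6 279.5  35.5] F [-12.8  -4.9  28.3] op 0.52
-0.5 0.2 6.5 0.001 -0.001 0.003
```

View pics/s4.png

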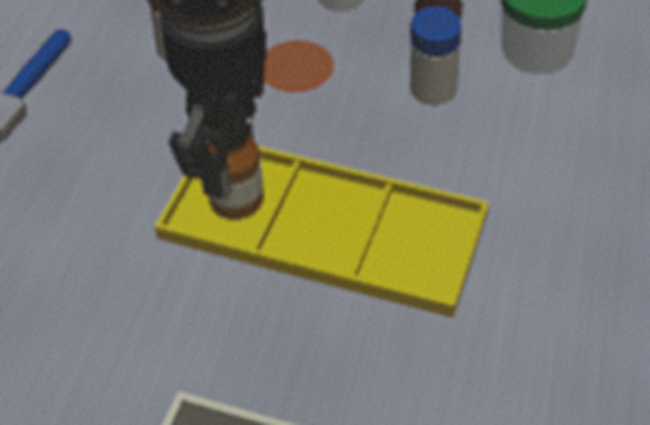

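It is seated on the floor with the foot inside the compartment. I back off the pressure, release and rise.

```bash
python3 -m crank '0 0 -2 0 0 0; 0 0 -2 0 0 0; 0 0 0 0 0 0'; python3 -m crank '0 0 0 0 0 0; 0 0 0 0 0 0; 0 0 0 0 0 0' 0.6; python3 -m crank '0 0 -20 0 0 0; 0 0 -40 0 0 0; 0 0 -60 0 0 0; 0 0 -60 0 0 0'; python3 -c "
from h import *
plan(690.7,106.9,190,-96.2,5)
show('wrist','w5')"
```

```text
time: 8.45
eef_pos: [0.5893, 0.2794, 0.0355]
tcp_rot: [-0.669, 0.744, -0.0, 0.0]
contact_force: [-5.5, -1.4, 12.0]
opening: 0.52
time: 8.82
eef_pos: [0.5885, 0.2789, 0.0317]
tcp_rot: [-0.669, 0.744, 0.0, -0.0]
contact_force: [0.1, 0.5, -0.1]
opening: 0.798
time: 9.32
eef_pos: [0.5886, 0.279, 0.2154]
tcp_rot: [-0.669, 0.744, -0.0, 0.001]
contact_force: [1.5, 0.2, -0.3]
opening: 0.8
t 9.32 pos [588.6 279.  215.4] F [ 1.5  0.2 -0.3] op 0.8
32.1 -23.9 5.1 -0.000 0.000 0.000; 32.1 -24.0 5.1 -0.000 0.000 0.000; 32.1 -24.0 5.1 -0.000 0.000 0.000; 32.0 -24.0 5.1 -0.000 0.000 0.000; 32.0 -24.0 5.1 -0.000 0.000 0.000
```

View pics/w5.png

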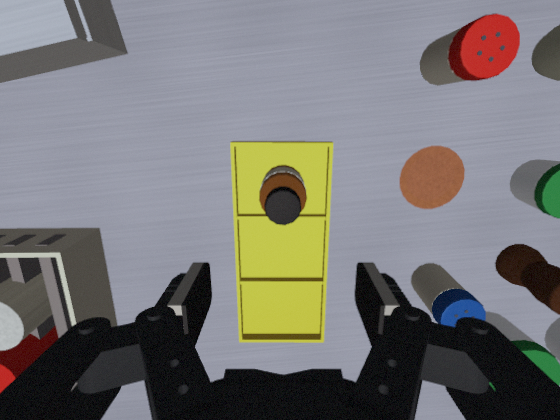

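The amber bottle stands in the far compartment; its cap shows at (283,206). Next is the red shaker.

```bash
python3 -m crank '32 -24 5 0 0 0; 32 -24 5 0 0 0; 32 -24 5 0 0 0; 32 -24 5 0 0 0; 32 -24 5 0 0 0' 1; python3 -m crank '0 0 20 0 0 0; 0 0 0 0 0 0'; python3 - <<'E'
from h import *
s=readout.get_state()
show("wrist","w6")
for q in optics.recognise("wrist","red_shaker_mid"): print(q, pix2w("wrist",np.array(q["xy"])*[560,420],.041,s))
print(w2pix("wrist",(.6907,.1069,.082),s))
plan(690.7,106.9,26,-96.2,3)
E
```

```text
time: 10.0
eef_pos: [0.6919, 0.1061, 0.1886]
tcp_rot: [-0.669, 0.744, -0.001, 0.001]
contact_force: [0.7, 0.0, 0.6]
opening: 0.999
time: 10.25
eef_pos: [0.6893, 0.1075, 0.1649]
tcp_rot: [-0.668, 0.744, 0.002, -0.002]
contact_force: [-0.7, 0.5, -0.1]
opening: 0.996
{'xy': [0.5071, 0.4855], 'p': 0.92} [[0.68781133 0.10640053 0.041     ]]
{'xy': [0.6711, 0.7519], 'p': 0.33} [[0.56660904 0.03017182 0.041     ]]
[[283.16774511 215.90337419]]
t 10.35 pos [690.3 108.4 167.1] F [-0.1 -0.3 -0.3] op 1.002
0.5 -0.2 47.0 0.000 0.000 0.001; 0.5 -0.2 47.0 0.000 0.000 0.001; 0.5 -0.2 47.0 0.000 0.000 0.001
```

View pics/w6.png

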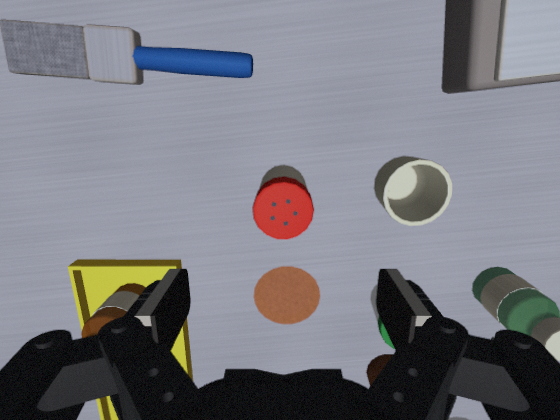

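The red lid shows at (283,208), as predicted. Going down.

```bash
python3 -m crank '0 -1 49 0 0 0; 0 -1 49 0 0 0; 0 0 46 0 0 0; 0 0 0 0 0 0'; python3 -m crank '0 0 0 0 0 0; 0 0 0 0 0 0; 0 0 0 0 0 0; 0 0 0 0 0 0' -1 40; python3 -m crank '0 0 0 0 0 0; 0 0 0 0 0 0; 0 0 -5 0 0 0; 0 0 -40 0 0 0; 0 0 -50 0 0 0';python3 -c "
from h import *
plan(508,289,220,-96.2,6)"
```

```text
time: 10.85
eef_pos: [0.6891, 0.1082, 0.019]
tcp_rot: [-0.669, 0.743, 0.003, -0.003]
contact_force: [-0.5, 0.2, -0.4]
opening: 0.998
time: 11.35
eef_pos: [0.6954, 0.1072, 0.0272]
tcp_rot: [-0.668, 0.744, -0.002, 0.002]
contact_force: [0.2, 0.1, 6.2]
opening: 0.524
time: 11.98
eef_pos: [0.6912, 0.1068, 0.1169]
tcp_rot: [-0.669, 0.744, 0.002, -0.002]
contact_force: [0.6, -0.1, -1.8]
opening: 0.521
t 11.97 pos [691.2 106.8 116.9] F [ 0.6 -0.1 -1.8] op 0.521
-26.9 33.7 -17.0 0.001 -0.000 0.000; -26.9 33.7 -17.1 0.001 -0.000 0.000; -26.9 33.7 -17.1 0.001 -0.000 0.000; -26.9 33.6 -17.1 0.001 -0.000 0.000; -26.9 33.6 -17.1 0.001 -0.000 0.000
-26.9 33.6 -17.2 0.001 -0.000 0.000
```

```bash
python3 -m crank '0 0 -50 0 0 0; -10 12 -50 0 0 0; -30 37 0 0 0 0; -30 37 0 0 0 0; -30 37 0 0 0 0'; python3 -m crank '-30 37 0 0 0 0; -31 37 0 0 0 0; 0 4 50 0 0 0; 0 0 50 0 0 0; 0 0 0 0 0 0';python3 -c "
from h import *
plan(508,289,60,-96.2,2)"
```

```text
time: 12.6
eef_pos: [0.5797, 0.2201, 0.218]
tcp_rot: [-0.668, 0.744, 0.0, -0.0]
contact_force: [0.1, -0.5, -1.7]
opening: 0.524
time: 13.22
eef_pos: [0.506, 0.287, 0.1132]
tcp_rot: [-0.669, 0.744, 0.002, -0.006]
contact_force: [0.7, -0.5, -0.8]
opening: 0.523
t 13.22 pos [506.  287.  113.2] F [ 0.7 -0.5 -0.8] op 0.523
-1.2 -1.2 26.6 0.005 -0.003 0.001; -1.2 -1.0 26.6 0.005 -0.003 0.001
```

```bash
python3 -m crank '-1 -1 40 0 0 0; 0 0 30 0 0 0; 0 0 0 0 0 0; 0 0 0 0 0 0'; python3 -c "
from h import *
plan(508,289,30,-96.2,1)
show('wrist','w7');show('side','s7',(130,230,390,400),2.5)
plan(508,289,30,-96.2,1)"
```

```text
time: 13.72
eef_pos: [0.5133, 0.2898, 0.0511]
tcp_rot: [-0.668, 0.744, -0.001, 0.002]
contact_force: [0.2, -0.1, -1.1]
opening: 0.518
t 13.72 pos [513.3 289.8  51.1] F [ 0.2 -0.1 -1.1] op 0.518
1.4 5.3 21.1 -0.004 0.002 0.002
t 13.82 pos [513.3 289.9  51.2] F [-1.1 -0.2 -1.5] op 0.525
1.5 5.3 21.2 -0.004 0.002 0.002
```

View pics/s7.png

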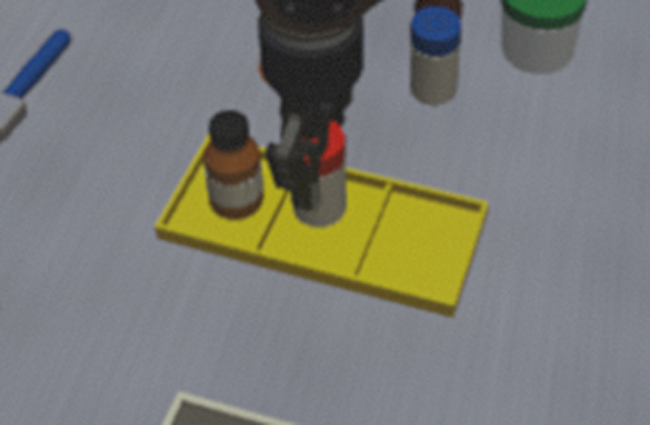

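View pics/w7.png

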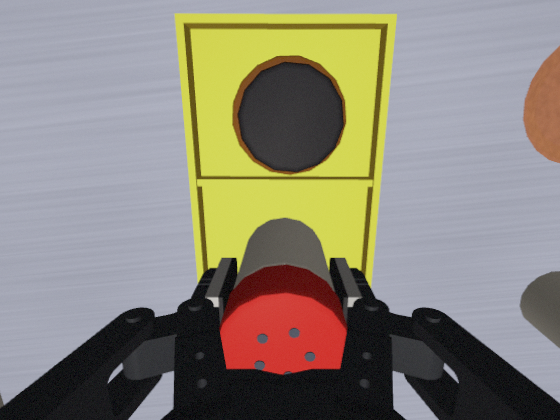

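The shaker is over the middle compartment. I shift it 5 mm towards the centre and lower it.

```bash
python3 -m crank '1 5 10 0 0 0; 0 0 7 0 0 0; 0 0 0 0 0 0; 0 0 0 0 0 0'; python3 -m crank '0 0 2 0 0 0; 0 0 0 0 0 0'; python3 -m crank '0 0 2 0 0 0; 0 0 0 0 0 0'
```

```text
time: 14.32
eef_pos: [0.5061, 0.2888, 0.0314]
tcp_rot: [-0.669, 0.744, 0.0, -0.0]
contact_force: [-1.9, -1.3, 2.1]
opening: 0.519
time: 14.58
eef_pos: [0.5069, 0.2889, 0.0315]
tcp_rot: [-0.669, 0.744, -0.0, -0.0]
contact_force: [-4.6, -3.1, 11.2]
opening: 0.521
time: 14.82
eef_pos: [0.5077, 0.2889, 0.0315]
tcp_rot: [-0.669, 0.743, -0.001, -0.0]
contact_force: [-7.0, -4.7, 20.3]
opening: 0.522
```

```bash
python3 -m crank '0 0 -3.5 0 0 0; 0 0 0 0 0 0'; python3 -m crank '0 0 0 0 0 0; 0 0 0 0 0 0; 0 0 0 0 0 0' 0.6; python3 -m crank '0 0 -20 0 0 0; 0 0 -50 0 0 0; 0 0 -60 0 0 0; 0 0 -60 0 0 0; 0 0 0 0 0 0'; python3 -c "
from h import *
plan(463.3,-117.9,210,-108.1,10)
show('wrist','w8')"
```

```text
time: 15.08
eef_pos: [0.5066, 0.2891, 0.0313]
tcp_rot: [-0.669, 0.744, -0.0, 0.001]
contact_force: [-1.7, 0.1, 5.0]
opening: 0.519
time: 15.45
eef_pos: [0.506, 0.2887, 0.0302]
tcp_rot: [-0.669, 0.744, 0.0, -0.0]
contact_force: [-0.1, -0.1, -0.7]
opening: 0.798
time: 16.08
eef_pos: [0.5099, 0.2903, 0.2302]
tcp_rot: [-0.669, 0.744, -0.003, 0.007]
contact_force: [-0.2, 0.2, -1.0]
opening: 0.8
t 16.07 pos [509.9 290.3 230.2] F [-0.2  0.2 -1. ] op 0.8
41.1 0.3 1.7 -0.001 0.001 0.021; 41.1 -0.5 1.8 -0.001 0.001 0.021; 41.1 -1.4 1.8 -0.001 0.001 0.021; 41.0 -2.3 1.8 -0.001 0.001 0.021; 41.0 -3.1 1.9 -0.001 0.001 0.021
40.9 -4.0 1.9 -0.001 0.001 0.021; 40.8 -4.8 1.9 -0.001 0.001 0.021; 40.7 -5.7 1.9 -0.001 0.001 0.021; 40.6 -6.6 2.0 -0.001 0.001 0.021; 40.4 -7.4 2.0 -0.001 0.001 0.021
```

View pics/w8.png

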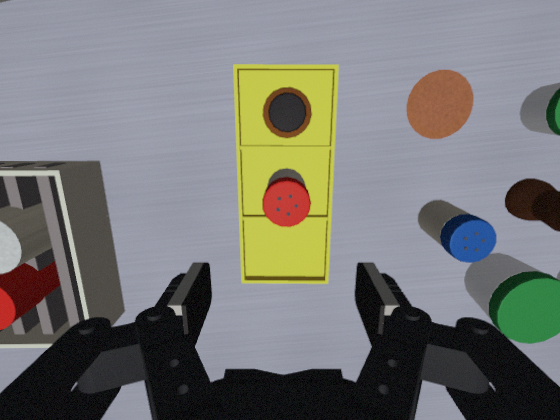

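Both are standing in their compartments; the red lid is at (287,200). Now the tin.

```bash
python3 -m crank '41 0 2 0 0 0.02; 41 0 2 0 0 0.021; 41 -1 2 0 0 0.021; 41 -2 2 0 0 0.021; 41 -3 2 0 0 0.021' 1; python3 -m crank '41 -4 2 0 0 0.021; 41 -5 2 0 0 0.021; 41 -6 2 0 0 0.021; 40 -7 2 0 0 0.021; 40 -7 2 0 0 0.021'; python3 -m crank '0 0 20 0 0 0; 0 0 20 0 0 0; 0 0 0 0 0 0; 0 0 0 0 0 0';python3 - <<'E'
from h import *
s=readout.get_state()
show("wrist","w9")
for q in optics.recognise("wrist","spice_tin_mid"): print(q, pix2w("wrist",np.array(q["xy"])*[560,420],.0275,s))
a=np.radians(71.9-90);c=np.array([.4633,-.1179]);u=np.array([np.cos(a),np.sin(a)]);v=np.array([-u[1],u[0]])
print(w2pix("wrist",[[*(c+i*u*.029+j*v*.021),.055] for i,j in((1,1),(1,-1),(-1,-1),(-1,1))],s).round())
plan(463.3,-117.9,15,-108.1,3)
E
```

```text
time: 16.75
eef_pos: [0.4807, 0.0839, 0.2094]
tcp_rot: [-0.629, 0.778, 0.001, -0.001]
contact_force: [-0.3, 0.4, -0.2]
opening: 0.999
time: 17.38
eef_pos: [0.4583, -0.1196, 0.1995]
tcp_rot: [-0.587, 0.81, 0.001, -0.001]
contact_force: [0.7, -0.2, -0.5]
opening: 1.002
time: 17.88
eef_pos: [0.4595, -0.1187, 0.1609]
tcp_rot: [-0.587, 0.809, 0.0, -0.0]
contact_force: [0.4, 0.5, 1.3]
opening: 0.998
{'xy': [0.5018, 0.4738], 'p': 0.97} [[ 0.46085006 -0.11785574  0.0275    ]]
[[253. 169.]
 [307. 169.]
 [305. 239.]
 [255. 239.]]
t 17.98 pos [ 460.  -118.9  161.7] F [ 0.6 -0.2  0.5] op 0.999
-0.7 -0.9 48.9 -0.000 -0.000 0.000; -0.7 -0.9 48.9 -0.000 -0.000 0.000; -0.6 -0.9 48.9 -0.000 -0.000 0.000
```

View pics/w9.png

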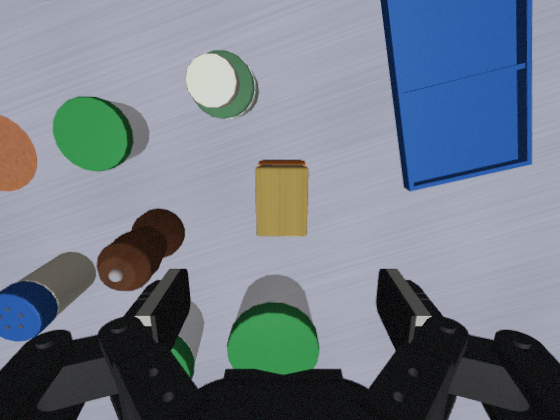

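The tin lid's corners are where I predicted them, at x 256–308 and y 165–237. Going down on it.

```bash
python3 -m crank '-1 -1 49 0 0 0; 0 -1 49 0 0 0; 0 -1 45 0 0 0; 0 0 4 0 0 0; 0 0 0 0 0 0'; python3 -m crank '0 0 0 0 0 0; 0 0 0 0 0 0; 0 0 0 0 0 0; 0 0 0 0 0 0; 0 0 0 0 0 0' -1 40; python3 -m crank '0 0 -5 0 0 0; 0 0 -40 0 0 0; 0 0 -50 0 0 0; 0 0 -60 0 0 0; 0 0 -40 0 0 0';python3 -c "
from h import *
plan(426.5,297.8,200,-96.2,10)"
```

```text
time: 18.6
eef_pos: [0.4639, -0.1192, 0.0153]
tcp_rot: [-0.587, 0.809, -0.001, 0.0]
contact_force: [-0.4, -0.1, -0.3]
opening: 1.004
time: 19.23
eef_pos: [0.4637, -0.1192, 0.0153]
tcp_rot: [-0.587, 0.809, -0.001, 0.0]
contact_force: [-1.4, 1.5, 6.0]
opening: 0.484
time: 19.85
eef_pos: [0.463, -0.1189, 0.2116]
tcp_rot: [-0.587, 0.809, -0.001, 0.001]
contact_force: [0.3, 0.0, -1.1]
opening: 0.483
t 19.85 pos [ 463.  -118.9  211.6] F [ 0.3  0.  -1.1] op 0.483
-38.5 16.4 1.1 -0.000 -0.000 -0.021; -38.8 15.6 1.1 -0.000 -0.000 -0.021; -39.1 14.8 1.1 -0.000 -0.000 -0.021; -39.4 14.0 1.1 -0.000 -0.000 -0.021; -39.7 13.1 1.1 -0.000 -0.000 -0.021
-40.0 12.3 1.1 -0.000 -0.000 -0.021; -40.2 11.5 1.1 -0.000 -0.000 -0.021; -40.5 10.7 1.1 -0.000 -0.000 -0.021; -40.7 9.8 1.2 -0.000 -0.000 -0.021; -40.9 9.0 1.2 -0.000 -0.000 -0.021
```

```bash
python3 -m crank '-38 16 0 0 0 -0.021; -39 15 0 0 0 -0.021; -39 15 0 0 0 -0.021; -39 14 0 0 0 -0.021; -40 13 0 0 0 -0.021'; python3 -m crank '-40 12 0 0 0 -0.021; -40 11 0 0 0 -0.021; -40 11 0 0 0 -0.021; -40 10 0 0 0 -0.021; -40 9 0 0 0 -0.021';  python3 -m crank '0 0 50 0 0 0; 0 0 50 0 0 0; 0 0 40 0 0 0; 0 0 0 0 0 0; 0 0 0 0 0 0'; python3 -c "
from h import *
plan(426.5,297.8,30,-96.2,1)
show('wrist','w10');show('side','s10',(130,230,390,400),2.5)
plan(426.5,297.8,30,-96.2,1)"
```

```text
time: 20.48
eef_pos: [0.4441, 0.09, 0.2083]
tcp_rot: [-0.629, 0.777, 0.0, -0.0]
contact_force: [0.2, 0.4, -1.6]
opening: 0.483
time: 21.1
eef_pos: [0.4254, 0.296, 0.2082]
tcp_rot: [-0.669, 0.743, 0.0, -0.001]
contact_force: [0.0, -0.3, -0.3]
opening: 0.484
time: 21.72
eef_pos: [0.4272, 0.2952, 0.0702]
tcp_rot: [-0.669, 0.743, -0.0, 0.001]
contact_force: [-0.0, 0.5, -1.9]
opening: 0.485
t 21.73 pos [427.2 295.2  70.2] F [-0.   0.5 -1.9] op 0.485
-2.5 1.0 40.2 -0.002 0.001 0.003
t 21.82 pos [428.  295.6  71.4] F [ 0.2  0.3 -1.7] op 0.483
-1.9 1.9 41.3 -0.004 0.002 0.003
```

View pics/s10.png

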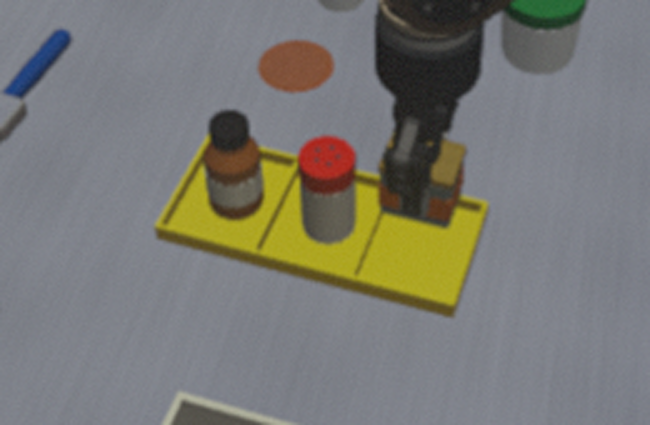

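View pics/w10.png

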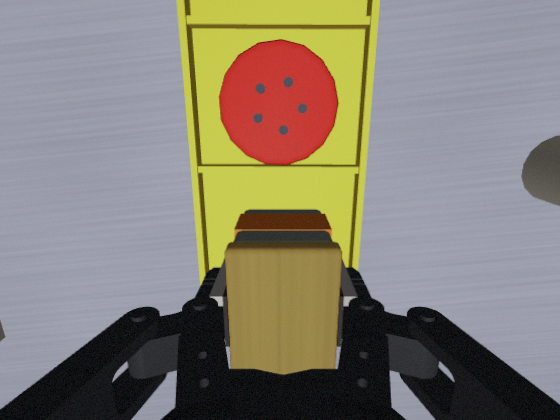

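The tin is square and centred over the near compartment. Lowering.

```bash
python3 -m crank '-2 2 20 0 0 0; 0 0 20 0 0 0; 0 0 3 0 0 0; 0 0 0 0 0 0; 0 0 0 0 0 0'; python3 -m crank '0 0 3 0 0 0; 0 0 0 0 0 0'; python3 -m crank '0 0 2 0 0 0; 0 0 0 0 0 0'
```

```text
time: 22.45
eef_pos: [0.4256, 0.2975, 0.0273]
tcp_rot: [-0.669, 0.743, -0.0, 0.001]
contact_force: [-0.2, 0.6, -1.6]
opening: 0.484
time: 22.7
eef_pos: [0.4244, 0.297, 0.0228]
tcp_rot: [-0.669, 0.743, 0.0, -0.0]
contact_force: [-0.7, 0.2, -1.4]
opening: 0.484
time: 22.95
eef_pos: [0.4243, 0.2969, 0.0206]
tcp_rot: [-0.669, 0.743, 0.0, -0.0]
contact_force: [-0.1, 0.4, -2.2]
opening: 0.483
```

```bash
python3 -m crank '0 0 1 0 0 0; 0 0 0 0 0 0'; python3 -m crank '0 0 1 0 0 0; 0 0 0 0 0 0';python3 -m crank '0 0 1 0 0 0; 0 0 0 0 0 0'
```

```text
time: 23.2
eef_pos: [0.4244, 0.297, 0.0197]
tcp_rot: [-0.669, 0.743, 0.0, -0.0]
contact_force: [-0.3, 0.1, -1.5]
opening: 0.488
time: 23.45
eef_pos: [0.4246, 0.2972, 0.0194]
tcp_rot: [-0.669, 0.743, 0.0, -0.0]
contact_force: [-2.4, -1.1, 3.6]
opening: 0.484
time: 23.7
eef_pos: [0.4246, 0.2973, 0.0193]
tcp_rot: [-0.669, 0.743, 0.0, -0.0]
contact_force: [-5.7, -1.8, 10.8]
opening: 0.486
```

```bash
python3 -m crank '0 0 -2 0 0 0; 0 0 0 0 0 0'; python3 -m crank '0 0 0 0 0 0; 0 0 0 0 0 0; 0 0 0 0 0 0' 0.5; python3 -m crank '0 0 -20 0 0 0; 0 0 -50 0 0 0; 0 0 -60 0 0 0; 0 0 -60 0 0 0; 0 0 0 0 0 0'; python3 -c "
from h import *
plan(558.3,2.5,205,-96.2,7)
show('wrist','w11')"
```

```text
time: 23.95
eef_pos: [0.4245, 0.297, 0.0196]
tcp_rot: [-0.669, 0.743, -0.0, 0.0]
contact_force: [0.4, -0.5, -1.5]
opening: 0.485
time: 24.32
eef_pos: [0.4246, 0.2971, 0.0198]
tcp_rot: [-0.669, 0.743, -0.0, 0.0]
contact_force: [0.7, 0.8, 0.5]
opening: 0.752
time: 24.95
eef_pos: [0.4279, 0.2986, 0.2169]
tcp_rot: [-0.669, 0.743, -0.002, 0.006]
contact_force: [0.7, -0.9, -0.7]
opening: 0.749
t 24.95 pos [427.9 298.6 216.9] F [ 0.7 -0.9 -0.7] op 0.749
40.1 -22.9 1.7 -0.002 0.001 0.000; 40.1 -23.0 1.7 -0.002 0.001 0.000; 40.1 -23.0 1.7 -0.002 0.001 0.000; 40.1 -23.0 1.7 -0.002 0.001 0.000; 40.1 -23.0 1.7 -0.002 0.001 0.000
40.1 -23.1 1.7 -0.002 0.001 0.000; 40.1 -23.1 1.7 -0.002 0.001 0.000
```

View pics/w11.png

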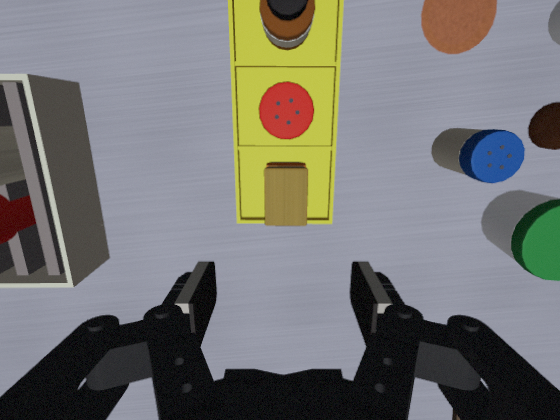

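The yellow set is complete, all three upright. Next is the small green tub at (558,2.5).

```bash
python3 -m crank '40 -23 2 0 0 0; 40 -23 2 0 0 0; 40 -23 2 0 0 0; 40 -23 2 0 0 0; 40 -23 2 0 0 0' 1; python3 -m crank '40 -23 2 0 0 0; 40 -23 2 0 0 0; 0 0 20 0 0 0; 0 0 20 0 0 0; 0 0 0 0 0 0'; python3 -m crank '0 0 0 0 0 0; 0 0 0 0 0 0'; python3 - <<'E'
from h import *
s=readout.get_state()
show("wrist","w12")
for q in optics.recognise("wrist","green_tub_mid"): print(q, pix2w("wrist",np.array(q["xy"])*[560,420],.054,s))
print(w2pix("wrist",(.5583,.0025,.054),s))
plan(558.3,2.5,18,-96.2,3)
E
```

```text
time: 25.62
eef_pos: [0.5171, 0.0847, 0.1974]
tcp_rot: [-0.669, 0.743, 0.001, -0.001]
contact_force: [0.6, 0.1, -0.5]
opening: 1.0
time: 26.25
eef_pos: [0.5526, 0.0019, 0.1517]
tcp_rot: [-0.669, 0.743, 0.003, -0.002]
contact_force: [-0.6, -0.3, -0.6]
opening: 0.998
time: 26.5
eef_pos: [0.5557, 0.0018, 0.1567]
tcp_rot: [-0.669, 0.743, -0.001, 0.0]
contact_force: [-0.8, -0.6, 0.9]
opening: 1.004
{'xy': [0.6504, 0.8536], 'p': 0.98} [[ 0.40510958 -0.05843628  0.054     ]]
{'xy': [0.5071, 0.481], 'p': 0.96} [[ 5.62531762e-01 -1.09315965e-04  5.40000000e-02]]
{'xy': [0.47, 0.8557], 'p': 0.73} [[0.4138944 0.0347177 0.054    ]]
{'xy': [0.3414, 0.7793], 'p': 0.44} [[0.45551227 0.09447858 0.054     ]]
[[281.25974811 207.45643793]]
t 26.6 pos [555.7   1.8 156.7] F [ 0.1 -0.3 -0.7] op 1.002
-0.3 -0.8 46.2 -0.001 -0.000 0.001; -0.3 -0.8 46.2 -0.001 -0.000 0.001; -0.3 -0.8 46.2 -0.001 -0.000 0.001
```

View pics/w12.png

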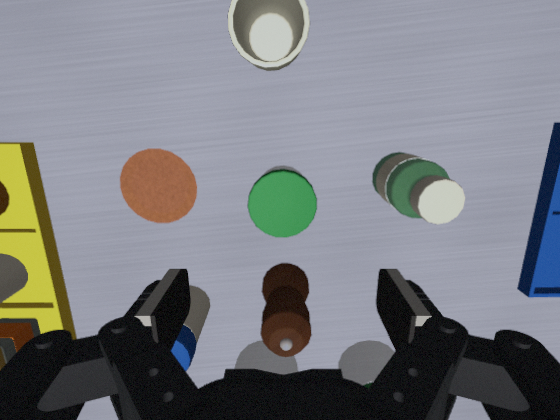

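The small tub is centred at (283,203), predicted (281,207). It is the smaller one next to the mill; the two big tubs are at the bottom edge. Going down.

```bash
python3 -m crank '-1 -2 49 0 0 0; 0 -1 49 0 0 0; 0 0 42 0 0 0; 0 0 2 0 0 0; 0 0 0 0 0 0'; python3 -m crank '0 0 0 0 0 0; 0 0 0 0 0 0; 0 0 0 0 0 0; 0 0 0 0 0 0; 0 0 0 0 0 0' -1 40; python3 -m crank '0 0 -5 0 0 0; 0 0 -40 0 0 0; 0 0 -50 0 0 0; 0 0 -60 0 0 0; 0 0 -40 0 0 0';python3 -c "
from h import *
plan(547.8,-293.6,205,-94.7,6)"
```

```text
time: 27.22
eef_pos: [0.5596, 0.0022, 0.0155]
tcp_rot: [-0.669, 0.743, -0.001, 0.001]
contact_force: [-0.4, 0.3, 1.1]
opening: 1.003
time: 27.85
eef_pos: [0.5599, 0.0021, 0.0163]
tcp_rot: [-0.669, 0.743, -0.001, 0.001]
contact_force: [-1.1, 0.6, 6.2]
opening: 0.64
time: 28.48
eef_pos: [0.5587, 0.0024, 0.2121]
tcp_rot: [-0.669, 0.743, -0.001, 0.001]
contact_force: [0.3, -0.2, -2.0]
opening: 0.647
t 28.48 pos [558.7   2.4 212.1] F [ 0.3 -0.2 -2. ] op 0.647
49.2 -3.4 1.2 -0.001 -0.000 -0.004; 49.3 -3.2 1.2 -0.001 -0.000 -0.004; 49.3 -3.0 1.2 -0.001 -0.000 -0.004; 49.3 -2.8 1.2 -0.001 -0.000 -0.004; 49.3 -2.6 1.2 -0.001 -0.000 -0.004
49.3 -2.4 1.2 -0.001 -0.000 -0.004
```

The grip is good: opening 0.647, about 55 mm. Carrying the tub to the far blue compartment.

```bash
python3 -m crank '49 -3 0 0 0 -0.004; 49 -3 0 0 0 -0.004; 49 -3 0 0 0 -0.004; 49 -3 0 0 0 -0.004; 49 -3 0 0 0 -0.004'; python3 -m crank '49 -2 0 0 0 -0.004; 0 0 50 0 0 0; 0 0 50 0 0 0; 0 0 40 0 0 0; 0 0 0 0 0 0';  python3 -m crank '0 0 0 0 0 0; 0 0 0 0 0 0'; python3 -c "
from h import *
show('wrist','w13')
plan(547.8,-293.6,20,-94.7,1)"
```

```text
time: 29.1
eef_pos: [0.5488, -0.2442, 0.2086]
tcp_rot: [-0.676, 0.737, 0.0, 0.0]
contact_force: [1.3, -0.6, -2.0]
opening: 0.641
time: 29.72
eef_pos: [0.544, -0.2896, 0.0642]
tcp_rot: [-0.678, 0.735, 0.005, -0.001]
contact_force: [-0.3, -0.3, -1.5]
opening: 0.64
time: 29.98
eef_pos: [0.5489, -0.293, 0.0718]
tcp_rot: [-0.678, 0.735, -0.003, 0.0]
contact_force: [0.7, 0.0, -1.6]
opening: 0.643
t 30.02 pos [ 548.7 -292.9   71.6] F [ 0.1 -0.1 -1.7] op 0.644
0.7 1.0 51.6 -0.004 -0.003 0.001
```

View pics/w13.png

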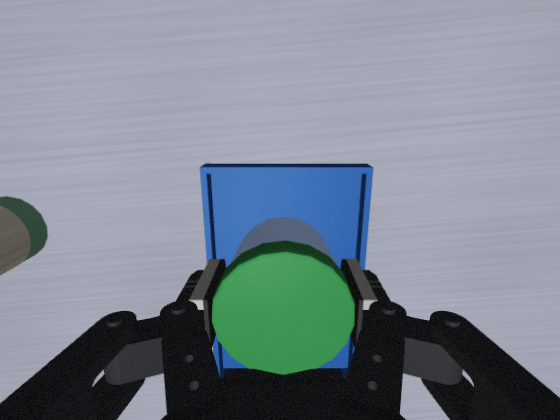

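```bash
python3 -m crank '1 1 25 0 0 0; 0 0 18 0 0 0; 0 0 4 0 0 0; 0 0 0 0 0 0; 0 0 0 0 0 0'; python3 -m crank '0 0 2 0 0 0; 0 0 0 0 0 0'; python3 -m crank '0 0 1.5 0 0 0; 0 0 0 0 0 0'; python3 -m crank '0 0 1 0 0 0; 0 0 0 0 0 0'
```

```text
time: 30.65
eef_pos: [0.5468, -0.2933, 0.0228]
tcp_rot: [-0.678, 0.735, -0.001, 0.0]
contact_force: [-0.4, 0.2, -1.2]
opening: 0.641
time: 30.9
eef_pos: [0.5466, -0.2932, 0.0204]
tcp_rot: [-0.678, 0.735, -0.001, 0.0]
contact_force: [0.1, 0.0, -1.5]
opening: 0.643
time: 31.15
eef_pos: [0.5467, -0.2932, 0.0203]
tcp_rot: [-0.678, 0.735, -0.0, 0.0]
contact_force: [-3.3, 0.8, 6.5]
opening: 0.64
time: 31.4
eef_pos: [0.5469, -0.2933, 0.0203]
tcp_rot: [-0.678, 0.735, -0.0, 0.0]
contact_force: [-4.8, 2.4, 11.5]
opening: 0.644
```

Contact is at 20.3 mm, so it is on the floor. Releasing.

```bash
python3 -m crank '0 0 -2 0 0 0; 0 0 0 0 0 0'; python3 -m crank '0 0 0 0 0 0; 0 0 0 0 0 0; 0 0 0 0 0 0' 0.75; python3 -m crank '0 0 -20 0 0 0; 0 0 -50 0 0 0; 0 0 -60 0 0 0; 0 0 -50 0 0 0; 0 0 0 0 0 0'; python3 -c "
from h import *
plan(686.2,-2.2,170,-94.7,7)
show('wrist','w14')"
```

```text
time: 31.65
eef_pos: [0.5465, -0.2931, 0.0203]
tcp_rot: [-0.678, 0.735, -0.0, 0.0]
contact_force: [-1.4, 1.3, 6.0]
opening: 0.637
time: 32.02
eef_pos: [0.546, -0.2926, 0.0188]
tcp_rot: [-0.678, 0.735, 0.0, -0.0]
contact_force: [-0.0, -0.1, 0.5]
opening: 0.873
time: 32.65
eef_pos: [0.5491, -0.2949, 0.2079]
tcp_rot: [-0.678, 0.735, -0.007, 0.001]
contact_force: [-0.1, 0.6, 0.4]
opening: 0.876
t 32.65 pos [ 549.1 -294.9  207.9] F [-0.1  0.6  0.4] op 0.876
-43.3 -16.1 5.3 -0.002 -0.001 0.000; -43.3 -16.1 5.3 -0.002 -0.001 0.000; -43.3 -16.1 5.3 -0.002 -0.001 0.000; -43.3 -16.1 5.3 -0.002 -0.001 0.000; -43.3 -16.1 5.3 -0.002 -0.001 0.000
-43.3 -16.1 5.4 -0.002 -0.001 0.000; -43.3 -16.1 5.4 -0.002 -0.001 0.000
```

View pics/w14.png

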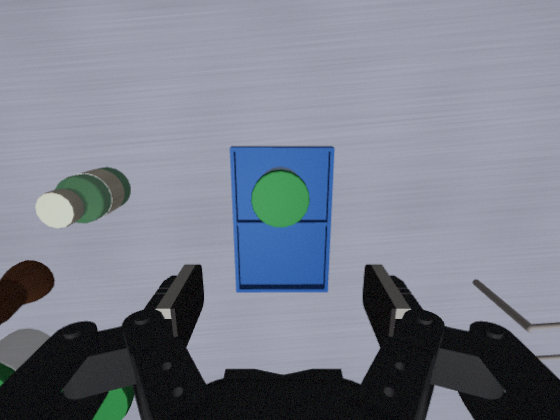

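The tub stands in the far blue compartment. Next is the cup.

```bash
python3 -m crank '-43 -16 5 0 0 0; -43 -16 5 0 0 0; -43 -16 5 0 0 0; -43 -16 5 0 0 0; -43 -16 5 0 0 0' 1; python3 -m crank '-43 -16 5 0 0 0; -43 -16 5 0 0 0; 0 0 5 0 0 0; 0 0 0 0 0 0; 0 0 0 0 0 0'; python3 - <<'E'
from h import *
s=readout.get_state()
show("wrist","w15")
for q in optics.recognise("wrist","white_cup_mid"): print(q, pix2w("wrist",np.array(q["xy"])*[560,420],.04,s))
print(w2pix("wrist",(.6862,-.0022,.054),s))
plan(686.2,-2.2,15,-94.7,3)
E
```

```text
time: 33.33
eef_pos: [0.6428, -0.0834, 0.1725]
tcp_rot: [-0.678, 0.735, 0.001, -0.001]
contact_force: [0.5, -0.7, -0.2]
opening: 0.998
time: 33.95
eef_pos: [0.6816, -0.0031, 0.1589]
tcp_rot: [-0.677, 0.736, 0.0, -0.0]
contact_force: [-0.4, -1.0, -0.3]
opening: 1.002
{'xy': [0.5, 0.4764], 'p': 0.71} [[ 0.68567165 -0.00134657  0.04      ]]
[[280.89059747 204.03103908]]
t 34.05 pos [682.   -3.2 159.6] F [ 0.5  0.1 -0.3] op 0.999
-0.4 -1.4 48.2 -0.000 -0.000 -0.000; -0.4 -1.4 48.2 -0.000 -0.000 -0.000; -0.4 -1.4 48.2 -0.000 -0.000 -0.000
```

View pics/w15.png

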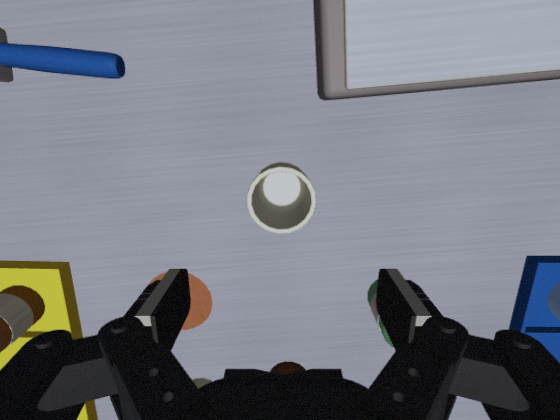

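The cup's rim is centred at (281,199), predicted (281,204). Going down.

```bash
python3 -m crank '-1 -2 49 0 0 0; 0 -2 49 0 0 0; 0 -1 44 0 0 0; 0 0 1 0 0 0; 0 0 0 0 0 0'; python3 -m crank '0 0 0 0 0 0; 0 0 0 0 0 0; 0 0 0 0 0 0; 0 0 0 0 0 0; 0 0 0 0 0 0' -1 45; python3 -m crank '0 0 -5 0 0 0; 0 0 -40 0 0 0; 0 0 -50 0 0 0; 0 0 -60 0 0 0; 0 0 -40 0 0 0';python3 -c "
from h import *
plan(466,-286.8,205,-94.7,8)"
```

```text
time: 34.67
eef_pos: [0.6885, -0.002, 0.0183]
tcp_rot: [-0.678, 0.735, -0.001, 0.001]
contact_force: [-0.6, 0.1, -0.5]
opening: 1.004
time: 35.3
eef_pos: [0.6891, -0.0017, 0.0194]
tcp_rot: [-0.678, 0.735, -0.002, 0.001]
contact_force: [-0.1, -0.2, 6.2]
opening: 0.626
time: 35.92
eef_pos: [0.6878, -0.0013, 0.2149]
tcp_rot: [-0.678, 0.735, -0.001, 0.001]
contact_force: [0.3, 0.0, -0.6]
opening: 0.626
t 35.92 pos [687.8  -1.3 214.9] F [ 0.3  0.  -0.6] op 0.626
37.8 24.7 1.2 -0.000 -0.000 0.000; 37.8 24.7 1.2 -0.000 -0.000 0.000; 37.8 24.7 1.2 -0.000 -0.000 0.000; 37.8 24.7 1.2 -0.000 -0.000 0.000; 37.8 24.7 1.2 -0.000 -0.000 0.000
37.8 24.7 1.2 -0.000 -0.000 0.000; 37.8 24.7 1.2 -0.000 -0.000 0.000; 37.8 24.7 1.2 -0.000 -0.000 0.000
```

```bash
python3 -m crank '38 25 0 0 0 0; 38 25 0 0 0 0; 38 25 0 0 0 0; 38 25 0 0 0 0; 38 25 0 0 0 0'; python3 -m crank '38 25 0 0 0 0; 38 25 0 0 0 0; 37 24 0 0 0 0; 0 0 50 0 0 0; 0 0 50 0 0 0'; python3 -m crank '0 0 42 0 0 0; 0 0 0 0 0 0; 0 0 0 0 0 0; 0 0 0 0 0 0'; python3 -c "
from h import *
show('wrist','w16')
plan(466,-286.8,23,-94.7,1)"
```

```text
time: 36.55
eef_pos: [0.5459, -0.1813, 0.211]
tcp_rot: [-0.678, 0.735, 0.0, -0.0]
contact_force: [1.2, -0.4, -1.6]
opening: 0.628
time: 37.17
eef_pos: [0.4641, -0.288, 0.111]
tcp_rot: [-0.677, 0.736, -0.001, 0.0]
contact_force: [0.5, 0.5, -0.5]
opening: 0.623
time: 37.67
eef_pos: [0.4659, -0.2884, 0.0721]
tcp_rot: [-0.678, 0.735, -0.002, 0.0]
contact_force: [-0.2, -0.0, -0.9]
opening: 0.622
t 37.73 pos [ 465.7 -288.3   71.9] F [ 0.1  0.  -1.5] op 0.621
-1.7 0.0 48.9 -0.004 -0.003 0.001
```

View pics/w16.png

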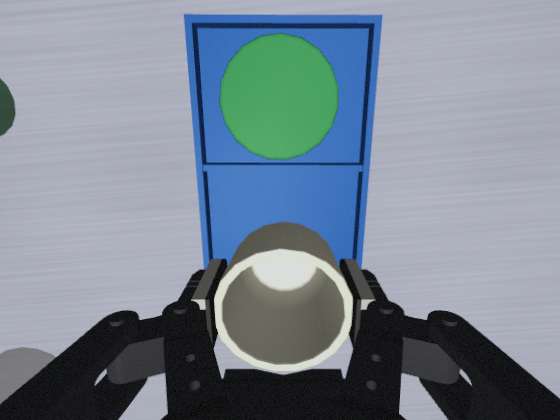

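```bash
python3 -m crank '-1 0 25 0 0 0; 0 0 18 0 0 0; 0 0 2 0 0 0; 0 0 0 0 0 0; 0 0 0 0 0 0'; python3 -m crank '0 0 2 0 0 0; 0 0 0 0 0 0'; python3 -m crank '0 0 1.5 0 0 0; 0 0 0 0 0 0'; python3 -m crank '0 0 1 0 0 0; 0 0 0 0 0 0'
```

```text
time: 38.35
eef_pos: [0.4649, -0.2866, 0.0251]
tcp_rot: [-0.678, 0.735, -0.001, 0.0]
contact_force: [0.4, -0.7, -0.8]
opening: 0.624
time: 38.6
eef_pos: [0.4651, -0.2867, 0.0234]
tcp_rot: [-0.678, 0.735, -0.001, 0.0]
contact_force: [-0.6, 1.6, 3.2]
opening: 0.625
time: 38.85
eef_pos: [0.4654, -0.2868, 0.0233]
tcp_rot: [-0.678, 0.735, -0.001, 0.0]
contact_force: [-2.6, 2.7, 10.9]
opening: 0.623
time: 39.1
eef_pos: [0.4655, -0.2869, 0.0233]
tcp_rot: [-0.678, 0.735, -0.0, 0.0]
contact_force: [-4.4, 4.3, 18.2]
opening: 0.625
```

```bash
python3 -m crank '0 0 -2.5 0 0 0; 0 0 0 0 0 0'; python3 -m crank '0 0 0 0 0 0; 0 0 0 0 0 0; 0 0 0 0 0 0' 0.75; python3 -m crank '0 0 -20 0 0 0; 0 0 -50 0 0 0; 0 0 -60 0 0 0; 0 0 -60 0 0 0; 0 0 -20 0 0 0'; python3 -m crank '40 0 -20 0 0 0; 50 0 -20 0 0 0; 50 0 0 0 0 0; 0 0 0 0 0 0; 0 0 0 0 0 0';python3 - <<'E'
from h import *
show("top","t17",(130,110,430,300),2.6);show("side","s17",(130,130,430,360),2.6)
h=dict(amber_bottle_mid=.05,red_shaker_mid=.045,spice_tin_mid=.0315,green_tub_mid=.031,white_cup_mid=.031,green_bottle_mid=.046,blue_shaker_mid=.041,pepper_mill_mid=.046)
for t,z in h.items():
    for r in optics.recognise("top",t)[:3]: print(t,round(r["p"],2),pix2w("top",np.array(r["xy"])*[560,420],z)[0].round(3))
E
```

```text
time: 39.35
eef_pos: [0.4651, -0.2867, 0.0234]
tcp_rot: [-0.678, 0.735, -0.001, 0.0]
contact_force: [-1.2, 1.0, 7.2]
opening: 0.629
time: 39.72
eef_pos: [0.4641, -0.2859, 0.0218]
tcp_rot: [-0.678, 0.735, 0.0, -0.0]
contact_force: [-0.8, -0.3, -0.2]
opening: 0.872
time: 40.35
eef_pos: [0.466, -0.2875, 0.2374]
tcp_rot: [-0.678, 0.735, -0.004, 0.0]
contact_force: [0.6, -0.5, -0.5]
opening: 0.875
time: 40.98
eef_pos: [0.4527, -0.4249, 0.2704]
tcp_rot: [-0.678, 0.735, 0.002, 0.0]
contact_force: [0.3, -0.5, -0.1]
opening: 0.873
amber_bottle_mid 0.86 [0.584 0.278 0.05 ]
red_shaker_mid 0.69 [0.509 0.292 0.045]
spice_tin_mid 0.78 [0.418 0.296 0.032]
spice_tin_mid 0.74 [0.509 0.296 0.032]
green_tub_mid 0.97 [ 0.345 -0.07   0.031]
green_tub_mid 0.76 [ 0.547 -0.294  0.031]
green_tub_mid 0.63 [0.355 0.046 0.031]
white_cup_mid 0.77 [ 0.47  -0.283  0.031]
green_bottle_mid 0.55 [ 0.56  -0.1    0.046]
blue_shaker_mid 0.88 [0.449 0.124 0.041]
pepper_mill_mid 0.6 [0.457 0.008 0.046]
pepper_mill_mid 0.6 [ 0.472 -0.285  0.046]
```

View pics/t17.png

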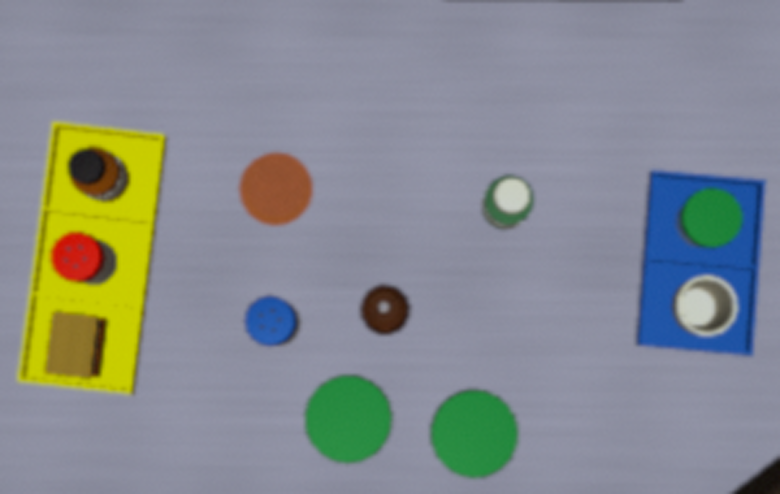

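View pics/s17.png

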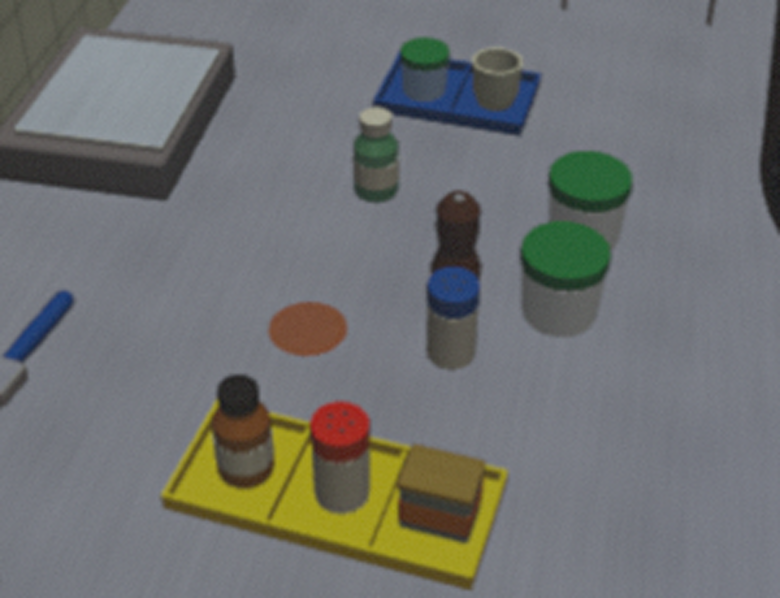

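```bash
python3 -c "
from plant import ctrl; print(ctrl.sign_off())"
```

```text
the job is handed in; nothing more can be done
None
```

Both seasoning sets are made up and the job is handed in, at about 41 s of the 128 s allowed.

- **Yellow tray:** the amber bottle is in the far compartment, the red-lidded shaker in the middle and the spice tin in the near one.
- **Blue tray:** the smallest green-lidded tub is in the far compartment and the white cup in the near one.

**Last checks:** the final top and side pictures show all five upright, one to a compartment. The green bottle, blue-lidded shaker, pepper mill and the two big tubs stand where they began. The gripper was open, clear of everything and reading no force. The highest force I read was about 31 N at the wrist, while seating the amber bottle.

**Disagreements:**
- **Recogniser:** in the final top picture it also reported a second spice tin where the red shaker stands and a second pepper mill where the cup stands. The pictures show both reports are wrong.
- **Seating height:** the amber bottle and the red shaker touched the tray floor 11 to 12 mm above the tool height read just before gripping, instead of the 4 mm I expected. I put this down to readings taken before the arm had settled. The later pictures show both standing normally.

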